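Unstack the groceries into the pantry trays

ROBOT

A 6-joint arm with a two-finger parallel gripper is mounted at the origin on the work surface. World frame = base frame: x ahead of the robot, y to its left, z up, the work surface at z = 0. Lengths are in m, angles in rad, forces in N, time in s.
With the tool pointing down it reaches from about 0.2 to 0.875 m from the base axis. Payload 3.4 kg.
Tool frame: the origin (TCP) lies between the finger pads; the fingertips stand 25 mm ahead of it and the grasp point (between the pads) lies 6 mm ahead of it (r.nose_length is the z of the fingertips in the tool frame, in m); z points along the fingers, y is the line along which they close (so a half turn about z gives the same grasp; the last joint's range is limited). The gripper opens to 94 mm and grips with 3 to 60 N. Pads are 16 mm wide; open, the fingers measure 119 mm over their backs; the gripper's body (75 mm by 177 mm) begins 78 mm behind the grasp point.
Start: joints at [1.034, 0.276, 1.505, -0, 1.361, -0.121], TCP at [0.232, 0.526, 0.23] pointing down, gripper open.
Joint ranges: [-2.89, 2.89], [-0.75, 2.08], [0.22, 2.7], [-1.18, 4.32], [0.11, 2.71], [-2.7, 2.7]. Speed limits (rad/s): [2.57, 2.57, 3.14, 3.14, 3.14, 3.14].

INTERFACE

Orientations are given as a unit quaternion [w, x, y, z].
In Python, from plant import r, gripper_to, inverse_kinematics, vision, models, telemetry gives the robot as it stands. Calls block until the motion is done:
- r.move_to(position, orientation): joint-space move of the TCP to a pose.
- r.move_l(position, rot=None, vel=0.15, guard=None): straight line of the TCP; rot=None keeps the orientation; vel is the mean speed in m/s. With guard (N) it stops when the force on the tool has changed by that much, and returns True; else False.
- r.movej(angles): joint-space move.
- gripper_to(opening, f_grip=None): finger opening in m; f_grip is the grip in N (None keeps the last); returns when the fingers have stopped.
- r.hold(seconds).
- inverse_kinematics(position, orientation): joint angles nearest the present ones, or None.
- vision.snapshot(name): name is "scene" or "top" or "wrist"; returns the picture (420x560x3 uint8, red, green, blue); there is no depth.
- vision.get_calibration(name): a dict with "fx", "fy", "cx", "cy" (pixels), "D" ([k1, k2, p1, p2, k3] as OpenCV has them; the pictures are not rectified), "position" and "orientation" of the camera in the world. Camera axes: x right, y down, z forward; pixel columns grow to the right and rows downward; lengths in m; the calibration is good to about 2 mm. A picture is of the moment at which its call begins: read the wrist's pose just before it. get_calibration takes no time and is no camera call; for the wrist camera it gives the pose at the moment of the call.
A pose or a line that the arm cannot do raises r.PlanningError and nothing moves.
- r.sign_off(): hands the job in; it is judged then, once.
Trained networks look in the newest picture that a camera, given by its name, has taken for a name from the list of things; names that differ only in an ending like _2 or _b are one class to them, and where a whole thing is asked for, a point or a joint stands for the part that bears it (a point fixed in the world has none). Each returns a list of dicts, best first, with "score" (0 to 1); they miss things now and then, are a little off and sometimes report something else, mostly with a low value. They report only what shows in the picture. A call takes as long as a camera call. They do not tell look-alikes from the thing itself.
- models.boxes_of(thing, camera): "at" ([x, y, z] in m, in world coordinates, good to about 4 mm: the middle of the surface that is visible of it).
- models.regions_of(thing, camera): "pixels" (420x560 bool, what is visible of it).
- models.mark_of(thing, camera): "at" ([x, y, z] in m, in world coordinates, good to about 4 mm: a listed point, or the origin of a listed thing).
Readings, each from a call of its own:
- telemetry.current_t(): time.
- telemetry.current_joints(): joint angles.
- telemetry.current_dq(): joint speeds.
- telemetry.current_joint_efforts(): joint torques, N m.
- telemetry.current_ee_pos(): TCP position.
- telemetry.current_tool_rot(): TCP orientation.
- telemetry.current_wrist_force(): force on the tool from outside, world axes, zero at the start.
- telemetry.current_torque(): the same for the moment, N m.
- telemetry.current_opening(): finger opening in m.
- telemetry.current_finger_force(): force on a finger pad.
Only numpy, scipy, OpenCV 4.12 (cv2) and the standard library are available. Lean on these libraries where they do the work, as an engineer would, in place of code of your own. Each camera call takes 0.05 s, during which the arm holds its last target. There are 200 camera calls.

TASK

Put the stacked groceries away: take the stack apart from the top down, one at a time, and set each one upright and flat in the empty pocket of the tray that already holds another of its kind, then let go. Do not tip any of them over, and leave the mug and the honey jar standing where they are.

Things in the scene. Friction and masses are not known exactly. Their poses are not given: they have to be found in the camera images.
- spice_jar: Top of the stack: slim upright amber glass jar with paper label and black cap, 28 mm diameter, 55 mm tall, about 60 g. Origin: centre of its underside, z up.
- stock_carton: Third from the bottom, under the spice jar: small cardboard carton with a pale band, 34 mm (its x) by 46 mm (its y), 30 mm tall, about 50 g. Origin: centre of its underside, z up.
- fish_tin: Second from the bottom, under the carton: squat round steel tin, 60 mm diameter, 36 mm tall, about 130 g. Origin: centre of its underside, z up.
- tea_tin: Bottom of the stack, standing on the bench: flat rectangular dark grey metal tin, 66 mm (its x) by 130 mm (its y), 42 mm tall, about 220 g. Origin: centre of its underside, z up. At the start its x axis is within 0.35 rad of the robot's x.
- spice_tray: Fixed plywood tray, two pockets. Origin at bench level, under the middle of the EMPTY pocket, z up; +x (within 0.35 rad of the robot's x) points to the other, holding a fixed spice jar, centre 62 mm from the origin. Empty pocket inside: 52 mm (x) by 52 mm (y), floor 4 mm above the bench; rims and divider 4 mm thick, 10 mm high.
- stock_tray: Fixed plywood tray, two pockets. Origin at bench level, under the middle of the EMPTY pocket, z up; +x (within 0.35 rad of the robot's x) points to the other, holding a fixed stock carton, centre 68 mm from the origin. Empty pocket inside: 58 mm (x) by 70 mm (y), floor 4 mm above the bench; rims and divider 4 mm thick, 10 mm high. Fixed carton: 46 mm side along y.
- fish_tray: Fixed plywood tray, two pockets. Origin at bench level, under the middle of the EMPTY pocket, z up; +x (within 0.35 rad of the robot's x) points to the other, holding a fixed fish tin, centre 94 mm from the origin. Empty pocket inside: 84 mm (x) by 84 mm (y), floor 4 mm above the bench; rims and divider 4 mm thick, 10 mm high.
- tea_tray: Fixed plywood tray, two pockets. Origin at bench level, under the middle of the EMPTY pocket, z up; +x (within 0.35 rad of the robot's x) points to the other, holding a fixed tea tin, centre 100 mm from the origin. Empty pocket inside: 90 mm (x) by 154 mm (y), floor 4 mm above the bench; rims and divider 4 mm thick, 10 mm high. Tins lie with 130 mm along y.
- mug: Bystander: white mug, about 76 mm diameter, 80 mm tall, handle at its +y, standing loose near the stack. Origin: centre of its underside. Leave it alone.
- honey_jar: Bystander: amber glass jar with white lid, 60 mm diameter, 80 mm tall, standing loose near the stack. Origin: centre of its underside. Leave it alone.
Mind the look-alikes: they are no part of the job. Leave any blue or red look-alike of the stock_carton alone.

How it is judged:
On the way, in this order (a step that is already met when the one before it is completed fails the run):
1. the spice jar stands in the empty pocket of its tray, let go (x of spice_jar in the frame of spice_tray between -0.015 and 0.015 m and y of spice_jar in the frame of spice_tray between -0.015 and 0.015 m and z of spice_jar in the frame of spice_tray between 0.001 and 0.0065 m and angle between spice_jar's own z axis and vertical below 0.06 rad and contact force between the fingers and spice_jar below 0.3 N), for 0.2 s.
2. the stock-cube carton stands in the empty pocket of its tray, let go (x of stock_carton in the frame of stock_tray between -0.015 and 0.015 m and y of stock_carton in the frame of stock_tray between -0.015 and 0.015 m and z of stock_carton in the frame of stock_tray between 0.001 and 0.0065 m and angle between stock_carton's own z axis and vertical below 0.06 rad and contact force between the fingers and stock_carton below 0.3 N), for 0.2 s.
3. the round fish tin stands in the empty pocket of its tray, let go (x of fish_tin in the frame of fish_tray between -0.015 and 0.015 m and y of fish_tin in the frame of fish_tray between -0.015 and 0.015 m and z of fish_tin in the frame of fish_tray between 0.001 and 0.0065 m and angle between fish_tin's own z axis and vertical below 0.06 rad and contact force between the fingers and fish_tin below 0.3 N), for 0.2 s.
4. the tea tin stands in the empty pocket of its tray, let go (x of tea_tin in the frame of tea_tray between -0.015 and 0.015 m and y of tea_tin in the frame of tea_tray between -0.015 and 0.015 m and z of tea_tin in the frame of tea_tray between 0.001 and 0.0065 m and angle between tea_tin's own z axis and vertical below 0.06 rad and contact force between the fingers and tea_tin below 0.3 N), for 0.2 s.
At the end, for the whole second after the job is handed in: Each of the four stands flat and upright (within 0.06 rad) on the floor of the empty pocket of its own kind's tray, its centre within 15 mm of the pocket's centre along each tray axis and at floor height (origin 1 to 6.5 mm above the bench), released and at rest (all of step 1 and all of step 2 and all of step 3 and all of step 4 and linear speed of each of spice_jar, stock_carton, fish_tin, tea_tin below 0.02 m/s and angular speed of each of spice_jar, stock_carton, fish_tin, tea_tin below 0.2 rad/s); the robot touches nothing.
It fails at once if one of the groceries is tipped over (more than 0.8 rad) (angle between any of spice_jar, stock_carton, fish_tin, tea_tin's own z axis and vertical above 0.8 rad).
It fails at once if the mug or the honey jar is shoved more than 25 mm or tipped more than 0.5 rad (distance of any of mug, honey_jar from where it was at the start of the episode above 0.025 m or angle between any of mug, honey_jar's own z axis and vertical above 0.5 rad).
It also fails if it takes over 120 s, if anything falls off the work surface, if the arm or the gripper's body presses on something with over 40 N, if the wrist force passes 120 N, or if a joint passes its speed limit or range.

## Working session

There is one attempt and no reset: what is moved stays moved. The work goes in short steps, each a Python script; the robot and the scene stay as the last script left them, time stands still between calls to the robot, and variables do not carry over. Pictures are saved under pics/ and viewed, at most 14 in all, crops included, and the job is handed in when it is done.

```bash
ls; mkdir -p pics
python3 - <<'E'
from plant import r, vision, models, telemetry
import cv2,numpy as np
for c in ("scene","top"):
    im=vision.snapshot(c); cv2.imwrite(f"pics/{c}0.png",im[:,:,::-1])
    k=vision.get_calibration(c); print(c,k)
    for n in "spice_jar stock_carton fish_tin tea_tin spice_tray stock_tray fish_tray tea_tray mug honey_jar".split():
        print(n,[(np.round(d["at"],3).tolist(),round(d["score"],2)) for d in models.mark_of(n,c)])
print(telemetry.current_t())
E
```

```text
pics
scene {'fx': 476.28561783991444, 'fy': 476.28561783991444, 'cx': 277.92906852441456, 'cy': 214.8538329395475, 'D': array([-0.02021797,  0.        ,  0.        ,  0.        ,  0.        ]), 'position': array([1.24067583, 0.22212538, 0.69869745]), 'orientation': array([-0.26895743,  0.53723284,  0.71945646, -0.34846115])}
spice_jar [([0.44, 0.214, 0.112], 0.91)]
stock_carton [([0.33, 0.268, 0.003], 0.93), ([0.426, 0.358, -0.0], 0.68), ([0.433, 0.214, 0.078], 0.57), ([0.439, 0.212, 0.042], 0.51), ([0.574, -0.332, -0.003], 0.27)]
fish_tin [([0.438, 0.211, 0.04], 0.78)]
tea_tin [([0.436, 0.217, -0.006], 0.57)]
spice_tray [([0.574, -0.334, 0.001], 0.61)]
stock_tray [([0.596, -0.107, -0.0], 0.92)]
fish_tray [([0.436, 0.216, -0.003], 0.66), ([0.578, 0.317, 0.001], 0.61)]
tea_tray [([0.618, 0.111, 0.003], 0.89)]
mug [([0.438, -0.215, 0.001], 0.71)]
honey_jar [([0.462, -0.009, 0.001], 0.58)]
top {'fx': 438.15253942659865, 'fy': 438.15253942659865, 'cx': 286.98283912640807, 'cy': 212.9726516705189, 'D': array([0.0454881, 0.       , 0.       , 0.       , 0.       ]), 'position': array([0.40839481, 0.02960023, 1.25815683]), 'orientation': array([ 0.00777735, -0.70289722,  0.71070648, -0.02777229])}
spice_jar [([0.437, 0.212, 0.107], 0.53)]
stock_carton [([0.333, 0.267, -0.002], 0.7), ([0.424, 0.358, 0.003], 0.66), ([0.435, 0.21, 0.079], 0.44)]
fish_tin [([0.442, 0.211, 0.038], 0.53)]
tea_tin [([0.433, 0.218, -0.0], 0.77)]
spice_tray [([0.575, -0.329, -0.002], 0.81), ([0.438, 0.212, 0.107], 0.55)]
stock_tray [([0.596, -0.113, -0.0], 0.73)]
fish_tray [([0.579, 0.323, 0.002], 0.8), ([0.441, 0.209, 0.038], 0.55)]
tea_tray [([0.623, 0.112, -0.003], 0.97)]
mug [([0.444, -0.215, -0.002], 0.87)]
honey_jar [([0.458, -0.012, -0.001], 0.91)]
1.1
```

```bash
python3 -c "
import cv2
a=cv2.imread('pics/top0.png');cv2.imwrite('pics/top0b.png',cv2.resize(a,(800,600)))"
```

```text
(no output)
```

View pics/top0b.png

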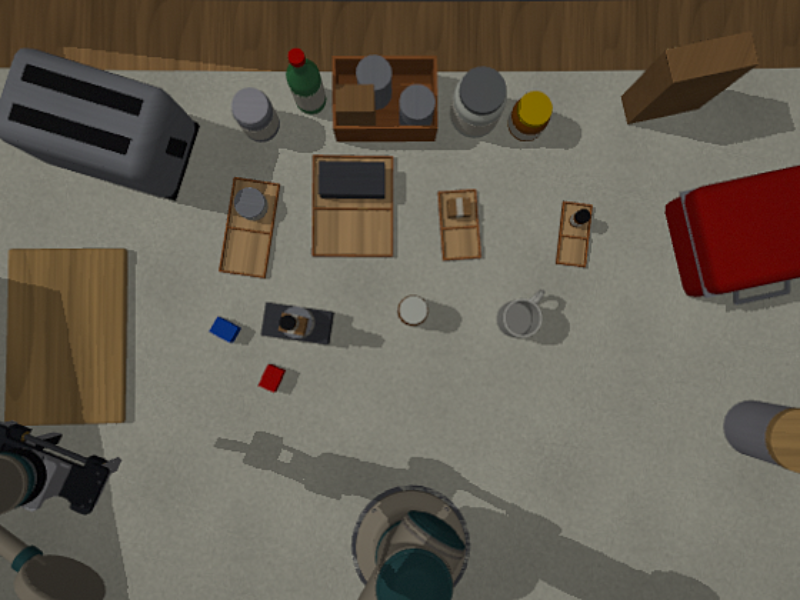

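View pics/scene0.png

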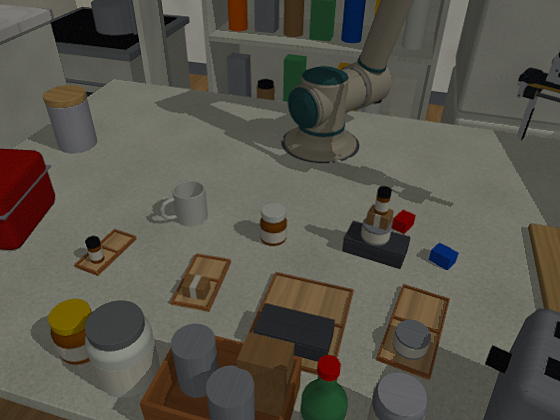

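Top picture (800×600): the stack is at (300,323) and the mug at (520,317), with the honey jar at (412,310). The trays lie at (250,228), (355,206), (460,225) and (574,234), empty pockets toward the robot. The blue and red look-alikes are at (225,329) and (272,377). The network marks agree with this. Next I get yaws from the top and wrist views.

```bash
cat > h.py <<'E'
from plant import r, gripper_to, inverse_kinematics, vision, models, telemetry
import cv2, numpy as np
from scipy.spatial.transform import Rotation as R
def quat(psi):
    "tool down, closing axis y at world angle psi"
    y=np.array([np.cos(psi),np.sin(psi),0]); z=np.array([0,0,-1.])
    q=R.from_matrix(np.c_[np.cross(y,z),y,z]).as_quat(); return q[[3,0,1,2]]
def pick(p,psi):
    "half-turn choice with the smallest last-joint angle"
    c=[]
    for a in (psi,psi+np.pi):
        j=inverse_kinematics(list(p),quat(a))
        if j is not None: c.append((abs(j[5]),a))
    return quat(min(c)[1])
def go(p,psi): r.move_to(list(p),pick(p,psi))
def to_plane(px,k,z):
    K=np.array([[k["fx"],0,k["cx"]],[0,k["fy"],k["cy"]],[0,0,1]])
    u=cv2.undistortPoints(np.float64(px).reshape(-1,1,2),K,np.array(k["D"]))[:,0]
    q=np.array(k["orientation"]); d=R.from_quat(q[[1,2,3,0]]).apply(np.c_[u,np.ones(len(u))])
    o=np.array(k["position"]); return (o+d*((z-o[2])/d[:,2])[:,None])[:,:2]
def rect(mask,k,z):
    c=max(cv2.findContours(mask.astype(np.uint8),cv2.RETR_EXTERNAL,cv2.CHAIN_APPROX_NONE)[0],key=cv2.contourArea)
    return cv2.minAreaRect((to_plane(c,k,z)*1000).astype(np.float32))
E
python3 - <<'E'
from h import *
print(R.from_quat(np.array(telemetry.current_tool_rot())[[1,2,3,0]]).as_matrix().round(2), np.array(vision.get_calibration("wrist")["position"])-telemetry.current_ee_pos())
T={"spice":(.575,-.332),"stock":(.596,-.11),"tea":(.62,.112),"fish":(.578,.32),"stack":(.437,.213)}
vision.snapshot("top"); kt=vision.get_calibration("top")
for n in ("fish_tray","tea_tray","stock_tray","spice_tray","tea_tin"):
    for d in models.regions_of(n,"top")[:2]: print("top",n,round(d["score"],2),rect(d["pixels"],kt,.042 if n=="tea_tin" else .01))
for n in ("spice","stock","tea","fish","stack"):
    p=(*T[n],.36) if n=="stack" else (T[n][0]-.03,T[n][1],.34)
    try: go(p,np.pi/2)
    except Exception as e: print(n,e); continue
    k=vision.get_calibration("wrist"); im=vision.snapshot("wrist"); cv2.imwrite(f"pics/w_{n}.png",im[:,:,::-1])
    L=[(n+"_tray",.01)] if n!="stack" else [("spice_jar",.163),("stock_carton",.108),("fish_tin",.078),("tea_tin",.042)]
    for t,z in L:
        print(t,[(np.round(d["at"],3).tolist(),round(d["score"],2)) for d in models.mark_of(t,"wrist")])
        for d in models.regions_of(t,"wrist")[:2]: print("   ",round(d["score"],2),rect(d["pixels"],k,z))
print(telemetry.current_t())
a=[cv2.imread(f"pics/w_{n}.png") for n in ("spice","stock","tea","fish")]
cv2.imwrite("pics/w4.png",cv2.resize(np.vstack([np.hstack(a[:2]),np.hstack(a[2:])]),(800,600)))
E
```

```text
[[-0.91  0.4   0.  ]
 [ 0.4   0.91  0.  ]
 [-0.    0.   -1.  ]] [-0.07099848  0.03167031  0.15404814]
top fish_tray 0.97 ((629.19677734375, 312.8896789550781), (96.31858825683594, 194.95791625976562), 81.81808471679688)
top tea_tray 0.94 ((672.8101196289062, 107.760009765625), (165.26649475097656, 205.62965393066406), 88.61522674560547)
top tea_tray 0.33 ((438.05511474609375, 236.2386932373047), (36.57511901855469, 31.11805534362793), 89.36544036865234)
top stock_tray 0.86 ((632.6467895507812, -107.29197692871094), (146.585693359375, 81.00861358642578), 1.4586237668991089)
top spice_tray 0.86 ((611.2752075195312, -336.39874267578125), (64.5777816772461, 128.47471618652344), 82.36831665039062)
top tea_tin 0.8 ((429.0957336425781, 177.97274780273438), (64.50584411621094, 70.75980377197266), 78.02625274658203)
spice_tray []
    0.59 ((612.2344970703125, -338.2568359375), (60.404518127441406, 127.63996124267578), 82.34392547607422)
stock_tray [([0.595, -0.109, -0.003], 0.76)]
    0.87 ((634.2850952148438, -105.74021911621094), (139.7886505126953, 77.95381927490234), 3.342106819152832)
  
[... 522 characters left out ...]
34.7100830078125), 89.376708984375)
stock_carton [([0.429, 0.36, 0.002], 0.8), ([0.436, 0.212, 0.074], 0.79), ([0.334, 0.269, 0.001], 0.66)]
    0.82 ((433.32464599609375, 213.04898071289062), (44.94391632080078, 37.73334884643555), 76.85044860839844)
    0.74 ((337.1137390136719, 258.3031921386719), (31.3294620513916, 40.841026306152344), 64.6077880859375)
fish_tin [([0.464, -0.009, 0.001], 0.71), ([0.437, 0.214, 0.046], 0.62)]
    0.71 ((422.6916198730469, 203.03573608398438), (27.572324752807617, 58.14029312133789), 27.307228088378906)
tea_tin [([0.44, 0.216, -0.001], 0.73)]
    0.6 ((435.8509826660156, 215.61917114257812), (129.17701721191406, 69.72489929199219), 81.2145767211914)
10.425
```

View pics/w4.png

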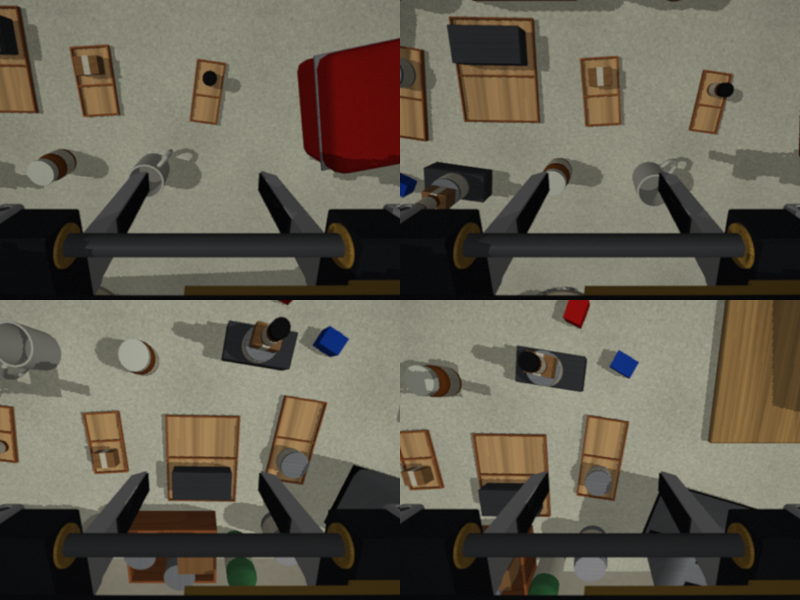

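View pics/w_stack.png

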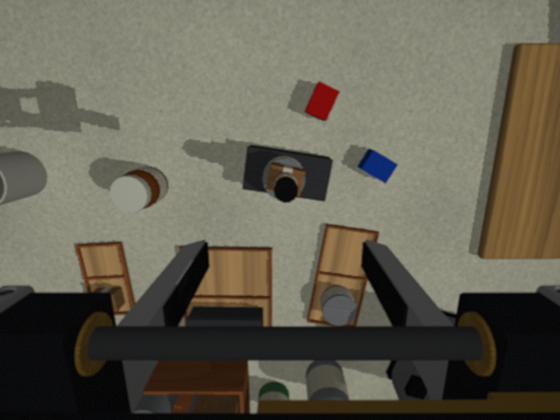

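The wrist views match the masks. Tray yaws are spice -8°, stock +2.5°, tea -1° and fish -8.5°, and the tea tin is at about -8.5°. Jar first, then a clear look at the carton.

```bash
cat >> h.py <<'E'
def near(p,psi):
    cur=R.from_quat(np.array(telemetry.current_tool_rot())[[1,2,3,0]]); c=[]
    for a in (psi,psi+np.pi):
        q=quat(a)
        if inverse_kinematics(list(p),q) is not None: c.append(((R.from_quat(q[[1,2,3,0]])*cur.inv()).magnitude(),a))
    return quat(min(c)[1])
def grasp(xy,b,h,psi,width,f,lift=.15,slack=.026):
    "b: height of the thing's underside, h: fingertips above it"
    z=b+h+r.nose_length
    go((*xy,z+.09),psi); gripper_to(min(.094,width+slack))
    r.move_l([*xy,z],vel=.1); gripper_to(max(0,width-.01),f); 
    print("opening",telemetry.current_opening(),"force",telemetry.current_finger_force())
    r.move_l([*xy,z+.03],vel=.08); r.move_l([*xy,max(z+.1,h+r.nose_length+lift)],vel=.2)
    print("lifted",telemetry.current_opening(),telemetry.current_finger_force())
def place(xy,h,psi,width,high,open_by=.014):
    z=.004+h+r.nose_length
    p=telemetry.current_ee_pos(); P=[*xy,z+high]
    r.move_l([p[0],p[1],P[2]],vel=.2) if abs(p[2]-P[2])>.005 else None
    r.move_l(P,near(P,psi),vel=.2)
    r.move_l([*xy,z+.015],vel=.15)
    print("guard",r.move_l([*xy,z-.002],vel=.03,guard=3),telemetry.current_ee_pos()[2]-z)
    gripper_to(min(.094,width+open_by)); r.hold(.3)
    r.move_l([*xy,z+.08],vel=.12); print("t",telemetry.current_t())
E
python3 - <<'E'
from h import *
d=np.deg2rad
grasp((.4375,.2125),.108,.022,d(90),.028,12)
place((.576,-.3315),.022,d(82),.028,.12)
k=vision.get_calibration("wrist"); im=vision.snapshot("wrist"); cv2.imwrite("pics/jar.png",im[:,:,::-1])
for n in ("spice_jar",): print([(np.round(x["at"],3).tolist(),round(x["score"],2)) for x in models.mark_of(n,"wrist")])
go((.40,.213,.25),d(90))
k=vision.get_calibration("wrist"); im=vision.snapshot("wrist"); cv2.imwrite("pics/st2.png",im[:,:,::-1])
for c in ("wrist","top"):
    vision.snapshot(c);kk=vision.get_calibration(c)
    for t,z in (("stock_carton",.108),("fish_tin",.078),("tea_tin",.042),("spice_jar",.059)):
        print(c,t,[(np.round(x["at"],3).tolist(),round(x["score"],2)) for x in models.mark_of(t,c)])
        for x in models.regions_of(t,c)[:3]: print("   ",round(x["score"],2),rect(x["pixels"],kk,z))
E
python3 -c "
import cv2,numpy as np
cv2.imwrite('pics/two.png',cv2.resize(np.hstack([cv2.imread('pics/jar.png'),cv2.imread('pics/st2.png')]),(800,300)))"
```

```text
opening 0.027292218646156226 force 11.99663020670414
lifted 0.02744356456431195 11.994968578219414
guard True -0.0002756499637694976
t 20.8
[([0.577, -0.334, 0.006], 0.6)]
wrist stock_carton [([0.428, 0.36, 0.004], 0.88), ([0.334, 0.269, 0.002], 0.66), ([0.438, 0.211, 0.073], 0.6), ([0.594, -0.112, -0.003], 0.43), ([0.461, -0.01, 0.001], 0.22)]
    0.88 ((330.4059753417969, 254.99349975585938), (29.538028717041016, 36.823486328125), 65.79519653320312)
    0.69 ((403.9510498046875, 323.85357666015625), (44.56740188598633, 26.77707290649414), 60.06656265258789)
    0.64 ((431.3446044921875, 214.21153259277344), (47.353607177734375, 44.435340881347656), 78.19139862060547)
wrist fish_tin [([0.438, 0.216, 0.048], 0.93)]
    0.8 ((421.60101318359375, 202.79478454589844), (32.776756286621094, 61.09269332885742), 28.775070190429688)
wrist tea_tin [([0.443, 0.216, 0.002], 0.86)]
    0.92 ((434.37060546875, 216.84793090820312), (130.94667053222656, 74.04910278320312), 81.408203125)
    0.36 ((674.7899169921875, 152.93263244628906), (74.15090942382812, 67.51387023925781), 89.98731231689453)
wrist spice_jar []
top stock_carton [([0.439, 0.213, 0.078], 0.56), ([0.44, -0.217, -0.003], 0.54)]
    0.65 ((447.4410400390625, 218.69354248046875), (25.914796829223633, 10.435426712036133), 89.34806060791016)
top fish_tin [([0.577, -0.331, 0.006], 0.58), ([0.442, 0.213, 0.041], 0.51)]
    0.55 ((457.18707275390625, 202.4332275390625), (48.101497650146484, 15.212850570678711), 70.84471130371094)
top tea_tin []
    0.77 ((448.2913513183594, 162.01620483398438), (60.84233856201172, 29.760255813598633), 41.699195861816406)
    0.36 ((625.2007446289062, 305.6827087402344), (91.0357437133789, 185.7111358642578), 80.22174072265625)
top spice_jar [([0.578, -0.334, 0.004], 0.57)]
    0.65 ((570.6576538085938, -323.1298828125), (23.46782684326172, 38.634735107421875), 25.911510467529297)
```

View pics/two.png

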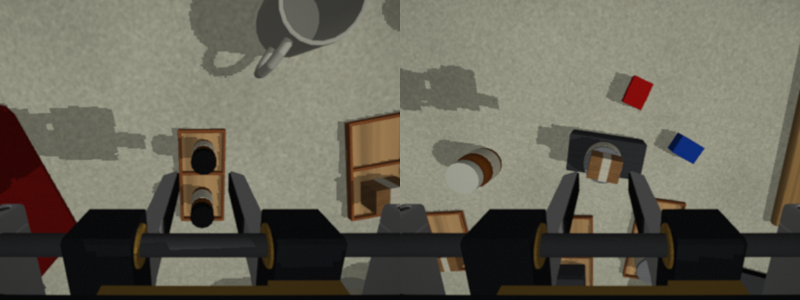

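The jar stands in its pocket, at (203,160) in the left picture. The carton sits on the fish tin, at (605,165) in the right one. I zoom in for its yaw.

```bash
python3 -c "
import cv2
a=cv2.imread('pics/st2.png')[190:270,230:350];cv2.imwrite('pics/z.png',cv2.resize(a,(780,520),interpolation=cv2.INTER_CUBIC))"
```

```text
(no output)
```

View pics/z.png

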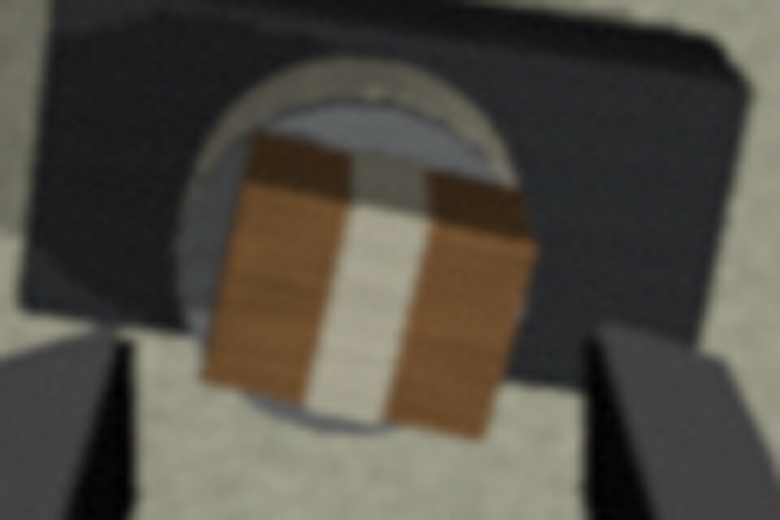

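Run:
```python
from h import *
d=np.deg2rad
k=vision.get_calibration("wrist")
c=to_plane(np.array([(245,182),(537,242),(485,438),(205,378)])/6.5+[230,190]-.42,k,.108)
s=c-np.roll(c,-1,0); L=np.linalg.norm(s,axis=1)
print(c.round(4),c.mean(0),L)
e=(c[1]+c[0]-c[2]-c[3]); yawx=np.arctan2(*(e[::-1])); w=(c[1]+c[2]-c[0]-c[3]); yawy=np.arctan2(w[1],w[0])
print(np.rad2deg([yawx,yawy]))
```

```text
[[0.4135 0.1956]
 [0.4231 0.2399]
 [0.4555 0.2325]
 [0.4454 0.1889]] [0.43435401 0.21422917] [0.0453558  0.03321069 0.04479891 0.03253546]
[167.62323046  77.39813083]
```

Sides come out at 45×33 mm against the true 46×34, with yaw -12.5°. Now I grasp and place the carton.

Run:
```python
from h import *
d=np.deg2rad
grasp((.436,.2135),.078,.014,d(-12.5),.034,12)
place((.5955,-.1095),.014,d(2.5),.034,.12)
k=vision.get_calibration("wrist"); im=vision.snapshot("wrist"); cv2.imwrite("pics/car.png",im[:,:,::-1])
print([(np.round(x["at"],3).tolist(),round(x["score"],2)) for x in models.mark_of("stock_carton","wrist")])
go((.40,.213,.25),d(90))
k=vision.get_calibration("wrist"); im=vision.snapshot("wrist"); cv2.imwrite("pics/st3.png",im[:,:,::-1])
for c in ("wrist","top"):
    vision.snapshot(c);kk=vision.get_calibration(c)
    for t,z in (("stock_carton",.034),("fish_tin",.078),("tea_tin",.042)):
        print(c,t,[(np.round(x["at"],3).tolist(),round(x["score"],2)) for x in models.mark_of(t,c)])
        for x in models.regions_of(t,c)[:3] if t!="stock_carton" else []: print("   ",round(x["score"],2),rect(x["pixels"],kk,z))
cv2.imwrite('pics/two2.png',cv2.resize(np.hstack([cv2.imread('pics/car.png'),cv2.imread('pics/st3.png')]),(800,300)))
```

```text
opening 0.034256441441963076 force 12.000254094600677
lifted 0.03374873002234631 11.999968439340591
guard True -0.0002594175874536253
t 33.9
[([0.597, -0.115, 0.002], 0.98)]
wrist stock_carton [([0.597, -0.112, -0.001], 0.93), ([0.332, 0.267, -0.002], 0.9)]
wrist fish_tin [([0.44, 0.212, 0.042], 0.65)]
    0.89 ((435.2729797363281, 210.08026123046875), (57.05677795410156, 65.5706787109375), 89.91837310791016)
    0.68 ((545.2791137695312, -56.185508728027344), (24.577878952026367, 47.32517623901367), 0.13153310120105743)
wrist tea_tin [([0.442, 0.217, 0.003], 0.72)]
    0.77 ((434.1086730957031, 215.48141479492188), (130.2203826904297, 73.43158721923828), 81.44771575927734)
top stock_carton [([0.601, -0.112, 0.004], 0.8), ([0.582, 0.324, 0.004], 0.73)]
top fish_tin [([0.44, 0.209, 0.038], 0.61)]
    0.67 ((453.4677734375, 209.1552734375), (58.11156463623047, 28.151988983154297), 79.82128143310547)
top tea_tin [([0.432, 0.217, -0.0], 0.58)]
    0.64 ((448.7211608886719, 161.83551025390625), (54.6858024597168, 32.18122482299805), 47.110225677490234)
```

View pics/two2.png

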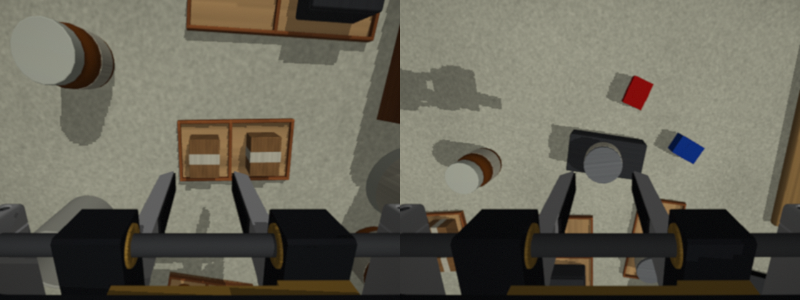

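The carton stands in its pocket at (205,155), and the fish tin is free at (603,163).

Run:
```python
from h import *
d=np.deg2rad
grasp((.4385,.211),.042,.016,d(-8.5),.060,20)
place((.5795,.3205),.016,d(-8.5),.060,.12)
k=vision.get_calibration("wrist"); im=vision.snapshot("wrist"); cv2.imwrite("pics/fi.png",im[:,:,::-1])
print([(np.round(x["at"],3).tolist(),round(x["score"],2)) for x in models.mark_of("fish_tin","wrist")])
go((.40,.213,.25),d(90))
k=vision.get_calibration("wrist"); im=vision.snapshot("wrist"); cv2.imwrite("pics/st4.png",im[:,:,::-1])
for c in ("wrist","top"):
    vision.snapshot(c);kk=vision.get_calibration(c)
    for t,z in (("fish_tin",.04),("tea_tin",.042)):
        print(c,t,[(np.round(x["at"],3).tolist(),round(x["score"],2)) for x in models.mark_of(t,c)])
        for x in models.regions_of(t,c)[:3]: print("   ",round(x["score"],2),rect(x["pixels"],kk,z))
cv2.imwrite('pics/two3.png',cv2.resize(np.hstack([cv2.imread('pics/fi.png'),cv2.imread('pics/st4.png')]),(800,300)))
```

```text
opening 0.05971177100927671 force 20.000317096710205
lifted 0.05976111831462969 19.999666213989258
guard True -0.0001642716224076468
t 45.2833
[([0.58, 0.32, 0.008], 0.6)]
wrist fish_tin [([0.579, 0.324, 0.007], 0.6)]
    0.85 ((564.1943359375, 298.80035400390625), (54.924217224121094, 30.480558395385742), 22.615949630737305)
wrist tea_tin [([0.438, 0.213, 0.004], 0.64)]
    0.63 ((434.11785888671875, 216.16827392578125), (130.95445251464844, 73.19868469238281), 81.20635986328125)
top fish_tin []
    0.92 ((576.6611328125, 315.8723449707031), (62.86345672607422, 58.40670394897461), 89.73992156982422)
top tea_tin [([0.433, 0.218, -0.001], 0.94)]
    0.61 ((455.4581604003906, 206.92291259765625), (135.66448974609375, 49.92279052734375), 68.53683471679688)
```

View pics/two3.png

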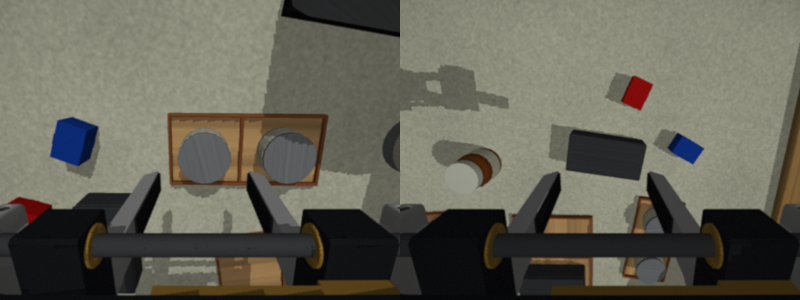

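The fish tin is in its pocket at (205,158). Last is the tea tin, at (605,155), yaw -8.6°.

Run:
```python
from h import *
d=np.deg2rad
grasp((.437,.216),.0,.016,d(-8.6),.066,40,lift=.12)
place((.621,.1125),.016,d(-1.1),.066,.10)
im=vision.snapshot("wrist"); cv2.imwrite("pics/te.png",im[:,:,::-1])
print([(np.round(x["at"],3).tolist(),round(x["score"],2)) for x in models.mark_of("tea_tin","wrist")])
go((.35,.3,.35),d(90))
im=vision.snapshot("top"); cv2.imwrite("pics/tend.png",im[:,:,::-1])
for t in ("spice_jar","stock_carton","fish_tin","tea_tin","mug","honey_jar"):
    print(t,[(np.round(x["at"],3).tolist(),round(x["score"],2)) for x in models.mark_of(t,"top")])
cv2.imwrite('pics/two4.png',cv2.resize(np.hstack([cv2.imread('pics/te.png'),im[:,:,::-1]]),(800,300)))
print(telemetry.current_t())
```

```text
opening 0.06578889786390604 force 39.9976372718811
lifted 0.06566969461055333 39.99671816825867
guard True 0.0001467394597943067
t 56.4667
[([0.628, 0.111, 0.004], 0.82)]
spice_jar [([0.577, -0.328, -0.004], 0.74), ([0.576, -0.333, 0.004], 0.7)]
stock_carton [([0.333, 0.266, 0.001], 0.67), ([0.427, 0.356, 0.002], 0.57), ([0.599, -0.113, 0.001], 0.48)]
fish_tin [([0.585, 0.319, 0.002], 0.56)]
tea_tin [([0.614, 0.116, 0.005], 0.85)]
mug [([0.441, -0.216, -0.002], 0.56)]
honey_jar [([0.46, -0.009, -0.003], 0.86)]
58.4
```

View pics/two4.png

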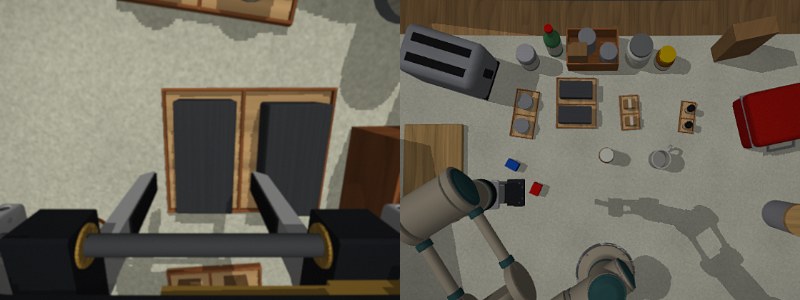

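The last picture shows all four in their empty pockets: tea tin (575,115), fish (520,124), carton (628,124) and spice jar (688,123). The mug and honey jar have not moved, so I hand in.

```bash
python3 -c "
from plant import r
print(r.sign_off())"
```

```text
the job is handed in; nothing more can be done
None
```

All four groceries stand released in their own trays' empty pockets, the mug and honey jar are where they were, and I handed the job in at about 58 s; sign-off gave no verdict.

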